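Cycle the sample hatch of a bench analyser

TASK

The analyser will not start until its sample hatch has been opened and shut again. Press down steadily on the sample hatch (the wider of the two hatches on the machine's deck), as far as it goes, and let go, so that it springs fully open on its own; then press it down the same way again so that it latches shut. Leave the narrow reagent hatch shut.

Things in the scene. Friction and masses are not known exactly. Their poses are not given: they have to be found in the camera images.
- sample_hatch (a joint): The wider hatch: white flap 96 mm wide, 94 deep, 8 thick, on a raised bay of the analyser; hinged at its far edge, near edge swings up. In rad: 0 to 0.01 latched shut, 0.55 fully open, -0.1 pressed in to a firm stop. Push-push latch, worked by pressing to the stop (past -0.07) at under 60 mm/s and letting go: from shut it is freed and springs up to 0.55 within 1 s, from open it latches at 0.
- sample_press (a point): Centre of the round grey spot on the sample hatch's top, mid-width, 68 mm from the hinge, 26 from the near edge; moves with the flap. Shut: 142 mm above the bench; open: 35 mm higher, 12 mm nearer the hinge. x to the hinge, y along it, z out of the top. Pushing straight down 7 mm (2 to 6 N; over 8 N is the stop) where it lies when shut works the latch; the same place serves from open.
- reagent_hatch (a joint): The narrow hatch, a bystander: a like flap 94 mm deep but 56 mm wide, on its own bay beside the sample bay (on either side; centres 190 mm apart); same latch, same values in rad: 0 latched shut, where it starts and must stay.

How it is judged (in metres and radians):
On the way:
1. the sample hatch has sprung fully open and nothing of the robot touches it (value of joint sample_hatch above 0.45 rad and contact force between sample_hatch and the arm below 0.05 N and contact force between sample_hatch and the fingers below 0.05 N), for 0.2 s.
At the end, for the whole second after the job is handed in: The sample hatch, having been fully open (over 0.45 rad), is latched shut again and still (within 0.05 rad of 0) and the reagent hatch is shut (under 0.05 rad) (value of joint sample_hatch between -0.05 and 0.05 rad and velocity of joint sample_hatch below 0.05 rad/s and value of joint reagent_hatch below 0.05 rad); the robot touches nothing.
It fails at once if the reagent hatch is opened (value of joint reagent_hatch above 0.15 rad).
It also fails if it takes over 35 s, if anything falls off the work surface, if the arm or the gripper's body presses on something with over 40 N, if the wrist force passes 120 N, or if a joint passes its speed limit or range.

ROBOT

A 6-joint arm with a two-finger parallel gripper is mounted at the origin on the work surface. World frame = base frame: x ahead of the robot, y to its left, z up, the work surface at z = 0. Lengths are in mm, angles in rad, forces in N, time in s.
With the tool pointing down it reaches from about 275 to 875 mm from the base axis. Payload 12.5 kg.
Tool frame: the origin (TCP) lies at the very end of the fingers, on their centre line; the grasp point (between the pads) lies behind it (manip.grip_depth is the z of the grasp point in the tool frame, in mm); z points along the fingers, y is the direction in which the jaws open and shut (so a half turn about z gives the same grasp; the last joint's range is limited). The gripper opens to 85 mm and grips with 20 to 120 N. Pads are 22 mm wide; open, the fingers measure 114 mm over their backs; the gripper's body (76 mm by 85 mm) begins 54 mm behind the grasp point. The pads swing forward as they close: fully open they stand 13 mm farther back than shut.
Start: joints at [-0.085, 0.351, 1.652, -0, 1.139, -0.085], TCP at [549.986, 0.027, 231.29] pointing down, gripper open.
Joint ranges: [-2.75, 2.75], [-0.79, 2.1], [0.01, 2.65], [-1.57, 4.71], [0.07, 3.14], [-2.87, 2.87]. Speed limits (rad/s): [2.22, 2.22, 2.79, 3.14, 3.14, 3.14].

INTERFACE

Orientations are given as a rotation vector (axis times angle).
In Python, from workcell import manip gives the robot as it stands.
- The arm moves only by the tool carry_out, never from a script. Its argument "series" is a list of rows, each a list of 4 numbers: the shift along the tool's x, y, z normalised to -1 to 1, where 1 is 150 mm, then the turn about the tool's z normalised to -1 to 1, where 1 is 90 degrees. In form: [[x, y, z, yaw], ...]. A call has 1 to 12 rows; each row is the pose to reach, as a shift and turn from the pose measured when the call began, along the tool's axes at that moment; what a row does not reach only later rows make up. A row lasts 1/12 s, in which the tool goes at most 41.7 mm and 7.16 degrees, less where a joint would pass 70% of its speed; a pose out of reach is approached as far as the arm can. A call with a number of a shift or a turn outside -1 to 1 is refused whole. A call with a gripper value outside its range is refused whole. "gripper" is the gripper's target within -1 to 1 (fully open at 1, half-way at 0, shut at -1), set as the call begins (left out, the last holds). The fingers move at their own pace and stop on an object; "grip_force" is the grip in N (left out, the last holds). Time passes only in rows, so rows that repeat a pose let the fingers close. It gives the time, the measured TCP pose, the force and the opening at its end, in the units of the state.
- manip.read_state(): the state, without advancing time (a new reading comes with each control period).
- manip.capture(name): name is "scene" or "side" or "wrist"; returns the picture (420x560x3 uint8, red, green, blue); there is no depth.
- manip.get_calibration(name): a dict with "camera_matrix" (3x3 intrinsics, pixels), "k1" (the pictures are not rectified: a ray, as slopes to the right and down, at radius r is drawn at 1 + k1 r^2 times it, then the intrinsics apply), "rvec" (rotation vector, rad) and "tvec" (3), from world to camera coordinates, as OpenCV has them; the wrist camera has in their place "hand_eye" (4x4, takes a point from camera to tool coordinates, whose origin is the TCP and whose axes are the flange's). Camera axes: x right, y down, z forward; pixel columns grow to the right and rows downward; lengths in mm; the calibration is good to about 2 mm. A picture is of the moment at which its call begins: read the wrist's pose just before it. get_calibration takes no time and is no camera call.
- manip.finish_job(): hands the job in, once; it reports no verdict.
The state is a dict: "t": time; "joint_pos": joint angles; "qd": joint speeds; "effort": joint torques, N m; "tcp_pos": TCP position; "ee_rot": TCP orientation; "force": force on the tool from outside, world axes, zero at the start; "torque": the same for the moment, N m; "opening": finger opening in mm.
Only numpy, scipy, OpenCV 4.12 (cv2) and the standard library are available. Lean on these libraries where they do the work, as an engineer would, in place of code of your own. Each camera call takes 0.05 s, during which the arm holds its last target.

## Working session

There is one attempt and no reset: what is moved stays moved. The work goes in short steps, Python scripts to look and compute and a tool call to move; the robot and the scene stay as the last step left them, time stands still between calls to the robot, and variables do not carry over. Pictures are saved under pics/ and viewed, and the job is handed in when it is done.

Besides the shell and the picture viewer there is one more tool, called as name([rows], argument=value, ...), one row to a line, values as JSON. carry_out: Moves the arm, as the interface text tells. Scaled input: -1 to 1 covers 150 mm each way for a shift and 90 degrees each way for a turn. Its arguments: {"type":"object","properties":{"series":{"type":"array","items":{"type":"array","items":{"type":"number"}}},"gripper":{"type":"number"},"grip_force":{"type":"number"}},"required":["series"]}

```bash
mkdir -p pics
python3 - <<'E'
from workcell import manip
import cv2
print(manip.read_state())
for n in ["scene","side","wrist"]:
    im=manip.capture(n); cv2.imwrite(f"pics/{n}0.png",im[:,:,::-1]); print(n,manip.get_calibration(n))
E
```

```text
{'t': 0.0, 'joint_pos': array([-8.45747190e-02,  3.51267291e-01,  1.65243417e+00,  7.77505182e-06,
        1.13907512e+00, -8.46259790e-02]), 'qd': array([-0.00101402,  0.00104761,  0.00171096,  0.00149487,  0.00235199,
        0.0010001 ]), 'effort': array([ 1.33101348e-03, -5.06107914e+01, -2.91406649e+01,  6.01447425e-06,
        4.57781483e-03,  4.96419239e-05]), 'tcp_pos': array([5.49670280e+02, 6.93098751e-02, 2.30737576e+02]), 'ee_rot': array([-2.22074492e+00, -2.22085152e+00,  1.19037082e-03]), 'force': array([-0.22552827,  0.3630553 , -0.62048104]), 'torque': array([ 0.00296753,  0.01629043, -0.03822389]), 'opening': 85.50729821336556}
scene {'camera_matrix': array([[469.05202552,   0.        , 281.1146077 ],
       [  0.        , 469.05202552, 205.79585412],
       [  0.        ,   0.        ,   1.        ]]), 'k1': 0.05485247125913077, 'rvec': array([ 1.7078795 ,  2.11521699, -0.64439   ]), 'tvec': array([  86.33105235, -399.94141968, 1238.82986389])}
side {'camera_matrix': array([[495.62056199,   0.        , 276.51027901],
       [  0.        , 495.62056199, 204.68273447],
       [  0.        ,   0.        ,   1.        ]]), 'k1': -0.05315466455399931, 'rvec': array([ 2.12679599, -0.19730238,  0.12729478]), 'tvec': array([-611.8276324 ,  236.83271748,  677.44968537])}
wrist {'camera_matrix': array([[309.15657254,   0.        , 275.41898446],
       [  0.        , 309.15657254, 209.36888958],
       [  0.        ,   0.        ,   1.        ]]), 'k1': -0.061867693747327375, 'hand_eye': array([[ 4.30998420e-04, -9.48267601e-01, -3.17471843e-01,
         8.16976573e+01],
       [ 9.99999596e-01,  1.58175659e-04,  8.85134853e-04,
        -9.29690660e-01],
       [-7.89128386e-04, -3.17472096e-01,  9.48267286e-01,
        -1.43190247e+02],
       [ 0.00000000e+00,  0.00000000e+00,  0.00000000e+00,
         1.00000000e+00]])}
```

View pics/scene0.png

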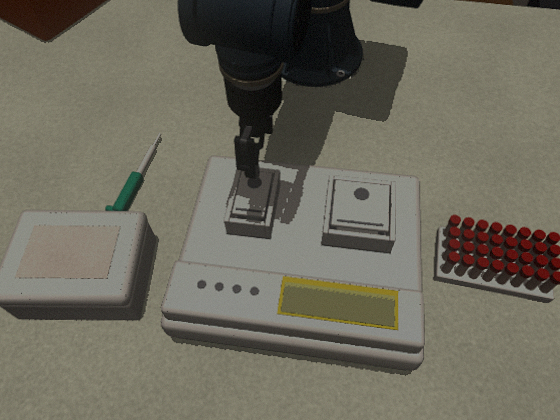

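View pics/side0.png

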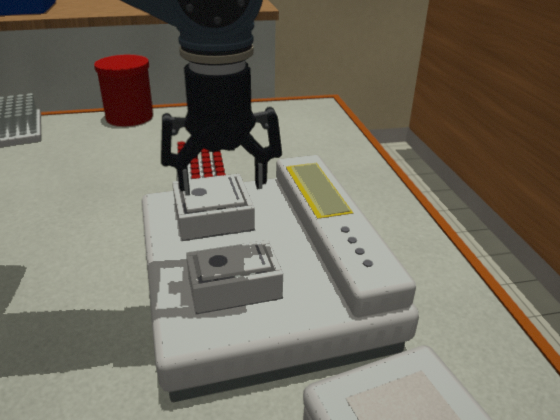

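View pics/wrist0.png

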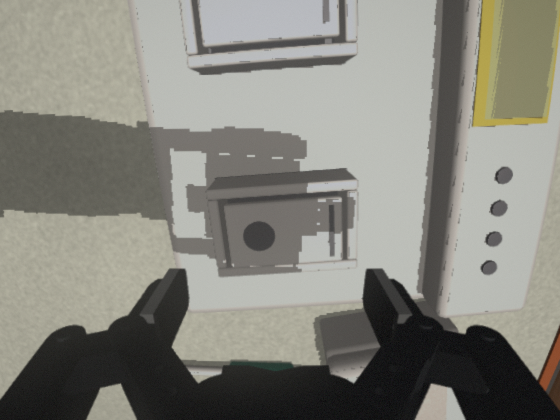

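```bash
python3 - <<'E'
import cv2,numpy as np
a=cv2.imread("pics/scene0.png")[160:260,310:410]; b=cv2.imread("pics/side0.png")[165:245,160:260]
a=cv2.resize(a,(400,400),interpolation=2); b=cv2.resize(b,(400,320),interpolation=2)
o=np.zeros((400,800,3),np.uint8); o[:,:400]=a;o[:320,400:]=b
cv2.imwrite("pics/crop0.png",o)
E
cat > h.py <<'E'
import numpy as np,cv2
from workcell import manip
from scipy.spatial.transform import Rotation as R
def ray(n,uv,st=None):
    c=manip.get_calibration(n);K=c["camera_matrix"]
    d=(np.array(uv,float)-K[:2,2])/np.array([K[0,0],K[1,1]])
    p=d.copy()
    for _ in range(20): p=d/(1+c["k1"]*(p@p))
    v=np.r_[p,1]
    if "rvec" in c:
        M=R.from_rotvec(c["rvec"]).as_matrix(); o=-M.T@c["tvec"]; v=M.T@v
    else:
        H=c["hand_eye"];M=R.from_rotvec(st["ee_rot"]).as_matrix()
        o=M@H[:3,3]+st["tcp_pos"]; v=M@H[:3,:3]@v
    return o,v/np.linalg.norm(v)
def atz(n,uv,z,st=None):
    o,v=ray(n,uv,st); return o+v*(z-o[2])/v[2]
def tri(rs):
    A=0;b=0
    for o,v in rs:
        P=np.eye(3)-np.outer(v,v);A=A+P;b=b+P@o
    return np.linalg.solve(A,b)
E
python3 - <<'E'
from h import *
np.set_printoptions(precision=1,suppress=True)
st=manip.read_state()
print(tri([ray("scene",(361.5,194)),ray("side",(200,191.5))]),atz("scene",(361.5,194),142),atz("side",(200,191.5),142))
print(atz("scene",(255,183),142),atz("side",(218,261),142),atz("wrist",(259,236),142,st))
E
```

```text
[523.4 172.3 143.4] [521.6 172.6 142. ] [523.9 173.7 142. ]
[536.6 -15.6 142. ] [536.4 -17.4 142. ] [535.6 -18.9 142. ]
```

View pics/crop0.png

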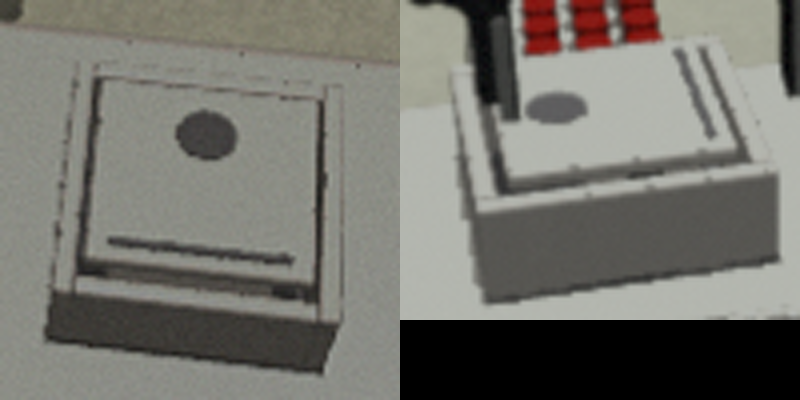

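carry_out([
  [0.25,-0.04,0,0],
  [0.5,-0.09,0,0],
  [0.75,-0.13,0,0],
  [1,-0.18,0,0.04],
  [1,-0.18,0,0.04],
  [1,-0.18,0,0.04],
], gripper=-1)

```text
t: 0.65
tcp_pos: [522.2, 151.5, 230.7]
ee_rot: [-2.286, -2.154, 0.001]
force: [0.5, -0.8, -0.3]
opening: 12.0
```

carry_out([
  [0.07,0,0.1,-0.04],
  [0.14,0,0.2,-0.08],
  [0.14,0,0.3,-0.08],
  [0.14,0,0.36,-0.08],
  [0.14,0,0.36,-0.08],
  [0.14,0,0.36,-0.08],
])

```text
t: 1.15
tcp_pos: [523.6, 171.6, 176.8]
ee_rot: [-2.148, -2.291, 0.002]
force: [0.6, -1.3, -0.2]
opening: -0.1
```

Run:
```python
from h import *
st=manip.read_state(); print(st["t"],st["tcp_pos"],st["ee_rot"],st["opening"],st["force"])
for n in ["wrist","side"]: cv2.imwrite(f"pics/{n}1.png",manip.capture(n)[:,:,::-1])
```

```text
1.15 [523.61356687 171.6372409  176.77116092] [-2.14757378e+00 -2.29139586e+00  2.27245937e-03] -0.11044116323034474 [ 0.55307705 -1.30340608 -0.15865888]
```

View pics/wrist1.png

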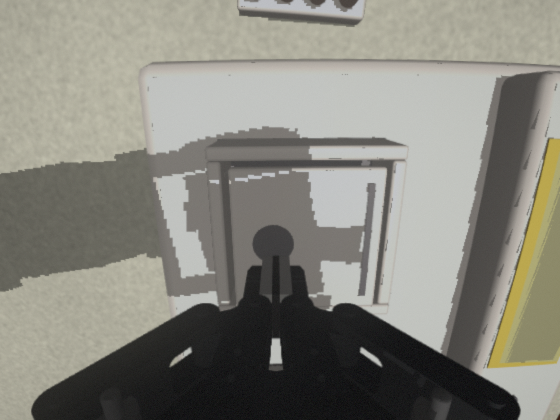

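View pics/side1.png

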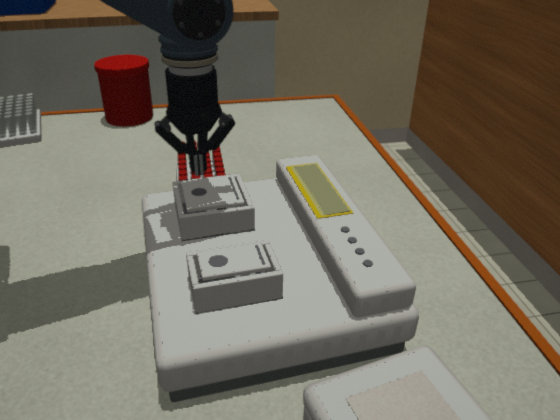

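carry_out([
  [0,0,0.06,0],
  [0,0,0.12,0],
  [0,0,0.17,0],
  [0,0,0.19,0],
  [0,0,0.19,0],
  [0,0,0.19,0],
])

```text
t: 1.75
tcp_pos: [523.9, 172.0, 148.9]
ee_rot: [-2.148, -2.292, 0.0]
force: [0.2, 0.8, -0.8]
opening: 0.1
```

carry_out([
  [0,0,0.01,0],
  [0,0,0.02,0],
  [0,0,0.03,0],
  [0,0,0.04,0],
  [0,0,0.05,0],
  [0,0,0.06,0],
  [0,0,0.06,0],
])

```text
t: 2.33
tcp_pos: [523.9, 172.0, 139.7]
ee_rot: [-2.148, -2.292, 0.001]
force: [-0.6, 0.6, 1.0]
opening: -0.0
```

carry_out([
  [0,0,0.01,0],
  [0,0,0.02,0],
  [0,0,0.025,0],
  [0,0,0.03,0],
  [0,0,0.03,0],
  [0,0,0.03,0],
])

```text
t: 2.83
tcp_pos: [524.1, 172.1, 135.8]
ee_rot: [-2.148, -2.293, -0.0]
force: [-1.9, -2.2, 8.0]
opening: 0.1
```

carry_out([
  [0,0,0.005,0],
  [0,0,0.01,0],
  [0,0,0.01,0],
  [0,0,0.01,0],
])

```text
t: 3.17
tcp_pos: [524.2, 172.1, 135.6]
ee_rot: [2.148, 2.292, 0.001]
force: [-6.3, -1.9, 15.3]
opening: -0.2
```

At the stop (15 N). Let go, straight up.

carry_out([
  [0,0,-0.15,0],
  [0,0,-0.4,0],
  [0,0,-0.6,0],
  [0,0,-0.7,0],
  [0,0,-0.7,0],
  [0,0,-0.7,0],
  [0,0,-0.7,0],
  [0,0,-0.7,0],
  [0,0,-0.7,0],
  [0,0,-0.7,0],
  [0,0,-0.7,0],
  [0,0,-0.7,0],
])

```text
t: 4.17
tcp_pos: [524.1, 172.1, 240.3]
ee_rot: [2.148, 2.293, 0.0]
force: [0.1, -1.2, -0.4]
opening: 0.5
```

Run:
```python
from h import *
for n in ["wrist","side"]: cv2.imwrite(f"pics/{n}2.png",manip.capture(n)[:,:,::-1])
st=manip.read_state(); print(st["t"],st["tcp_pos"],st["force"])
```

```text
4.2667 [524.13555382 172.07868283 240.45570672] [0.06574994 0.59655981 0.18215138]
```

View pics/side2.png

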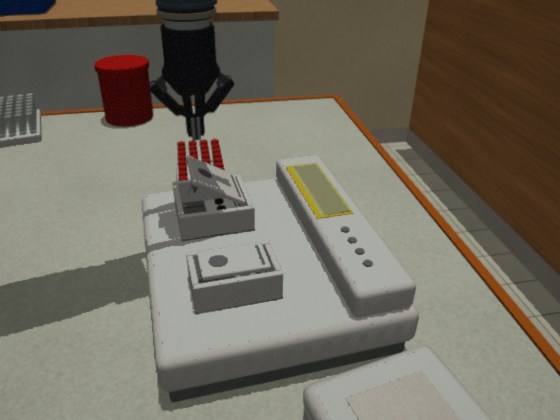

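carry_out([
  [0,0,0,0],
  [0,0,0,0],
  [0,0,0,0],
  [0,0,0,0],
  [0,0,0.08,0],
  [0,0,0.16,0],
  [0,0,0.22,0],
  [0,0,0.27,0],
  [0,0,0.29,0],
  [0,0,0.3,0],
  [0,0,0.3,0],
])

```text
t: 5.18
tcp_pos: [524.2, 172.1, 195.4]
ee_rot: [2.148, 2.293, 0.001]
force: [-0.6, 0.3, -0.2]
opening: -0.1
```

carry_out([
  [0,0,0.015,0],
  [0,0,0.03,0],
  [0,0,0.045,0],
  [0,0,0.06,0],
  [0,0,0.075,0],
  [0,0,0.09,0],
  [0,0,0.105,0],
  [0,0,0.12,0],
  [0,0,0.135,0],
  [0,0,0.15,0],
  [0,0,0.165,0],
  [0,0,0.18,0],
])

```text
t: 6.18
tcp_pos: [524.2, 172.1, 168.2]
ee_rot: [2.148, 2.293, 0.001]
force: [-0.2, -0.5, 0.8]
opening: 0.6
```

carry_out([
  [0,0,0.015,0],
  [0,0,0.03,0],
  [0,0,0.045,0],
  [0,0,0.06,0],
  [0,0,0.075,0],
  [0,0,0.09,0],
  [0,0,0.105,0],
  [0,0,0.12,0],
  [0,0,0.135,0],
  [0,0,0.15,0],
  [0,0,0.165,0],
  [0,0,0.18,0],
])

```text
t: 7.18
tcp_pos: [524.1, 172.1, 141.0]
ee_rot: [2.148, 2.293, 0.0]
force: [-2.8, -0.9, 3.7]
opening: 0.0
```

carry_out([
  [0,0,0.01,0],
  [0,0,0.02,0],
  [0,0,0.025,0],
  [0,0,0.03,0],
  [0,0,0.03,0],
  [0,0,0.03,0],
])

```text
t: 7.68
tcp_pos: [524.2, 172.1, 136.5]
ee_rot: [2.148, 2.293, 0.0]
force: [-1.2, 0.3, 2.5]
opening: 0.1
```

carry_out([
  [0,0,0.005,0],
  [0,0,0.01,0],
  [0,0,0.015,0],
  [0,0,0.015,0],
  [0,0,0.015,0],
])

```text
t: 8.1
tcp_pos: [524.4, 172.2, 135.6]
ee_rot: [2.147, 2.292, 0.002]
force: [-7.3, -1.9, 15.7]
opening: -0.2
```

At the stop again (15.7 N, same height). Release.

carry_out([
  [0,0,-0.03,0],
  [0,0,-0.06,0],
  [0,0,-0.15,0],
  [0,0,-0.4,0],
  [0,0,-0.6,0],
  [0,0,-0.7,0],
  [0,0,-0.7,0],
  [0,0,-0.7,0],
  [0,0,-0.7,0],
  [0,0,-0.7,0],
  [0,0,-0.7,0],
  [0,0,-0.7,0],
])

```text
t: 9.1
tcp_pos: [524.1, 172.1, 239.8]
ee_rot: [-2.148, -2.293, -0.0]
force: [0.3, -0.1, 0.0]
opening: -0.1
```

Run:
```python
from h import *
for n in ["wrist","side"]: cv2.imwrite(f"pics/{n}3.png",manip.capture(n)[:,:,::-1])
st=manip.read_state(); print(st["t"],st["tcp_pos"],st["force"])
```

```text
9.2 [524.18907835 172.1254351  240.10755474] [-0.05979945 -0.05457843 -0.04177483]
```

View pics/side3.png

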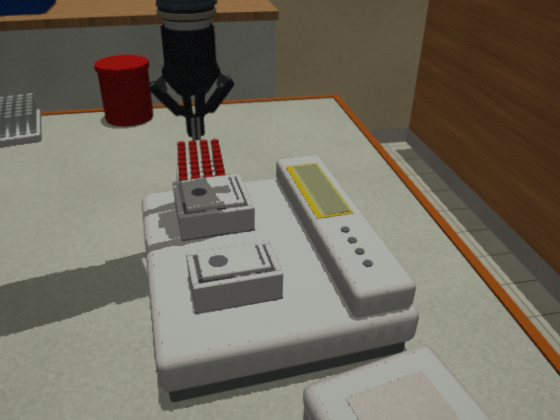

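View pics/wrist2.png

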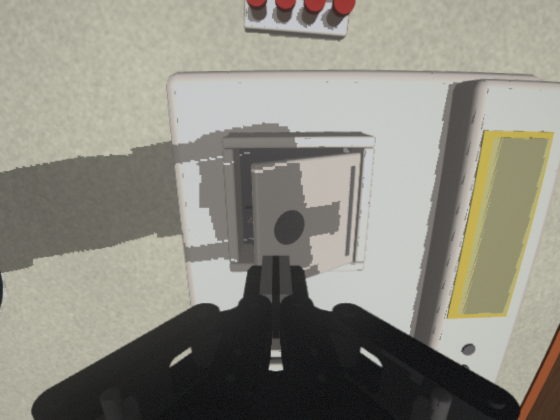

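Run:
```python
from h import *
st=manip.read_state()
print(tri([ray("wrist",(289,226),st),ray("side",(202,175))]),atz("wrist",(289,226),177,st))
b=cv2.imread("pics/side2.png")[145:245,160:260];c=cv2.imread("pics/side3.png")[145:245,160:260]
cv2.imwrite("pics/cmp.png",np.hstack([cv2.resize(x,(400,400),interpolation=2) for x in(b,c)]))
```

```text
[531.33465417 171.83751584 174.35928766] [533.20829048 172.832852   177.        ]
```

View pics/cmp.png

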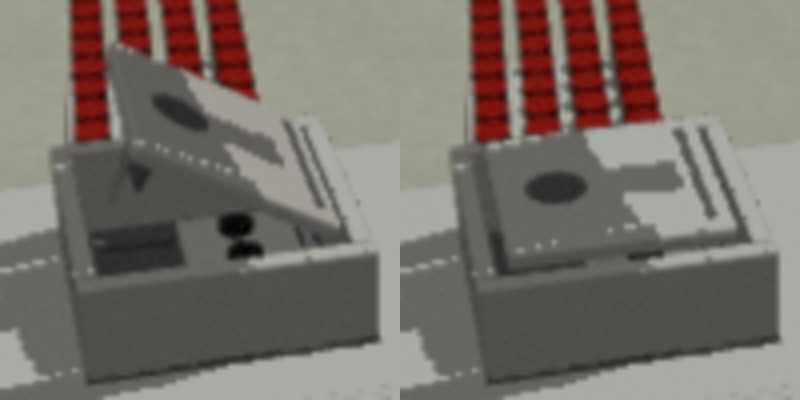

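Run:
```python
from h import *
st=manip.read_state()
print(tri([ray("wrist",(289,226),st),ray("side",(205,173))]))
print(manip.finish_job())
```

```text
[533.83165907 172.78634239 176.9217418 ]
the job is handed in; nothing more can be done
None
```

I pressed the sample hatch down to its stop and let go, and it sprang open. I then pressed it down the same way again and it latched shut. The job was handed in after about 9.2 s, and no verdict was reported.

- **Presses:** both were at about 25–30 mm/s and ended at the stop, at 15–16 N with the fingertips at 135.6 mm.
- **Open:** I measured the spot at (534, 173, 177) mm. That is 34–35 mm above its shut height, as expected for fully open, and the gripper was about 60 mm clear of it. My first reading of that spot was 174 mm; I had read the pixel roughly, and an enlarged picture gave 177 mm.
- **End:** the last side picture shows both hatches shut, with the gripper about 100 mm above the deck and no force on it.

The joint angles can't be read directly, so the hatch positions are judged from the pictures only.

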